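# Find the stamped chopstick crate and send it over the dispatch line

### The job

Two empty chopstick crates stand on the serving-hatch counter and one of them has a round stamp under its bottom. Working from left to right as the robot sees them, tip each crate over away from the robot onto its far long side, so that its underside shows, and stand it back up on its runners before going on; then push the stamped one forward until all of it is just past the steel dispatch strip in the counter (no more than 5 cm beyond), and leave the other one standing where it was. The crates are only tipped and slid with the fingertips, never picked up or turned upside down, and the bottle, tub and meal boxes stay as they are.

Things in the scene. Friction and masses are not known exactly. Their poses are not given: they have to be found in the camera images.
- crate_1: one of two identical empty white plastic chopstick crates, open on top: 120 mm (own x) by 220 mm (own y) over the rim, 110 mm high, slotted 3 mm walls 4 mm inside the rim lip (8 mm high, 7 mm wide), two rubber runners below, outer edges 56 mm either side of the middle. Origin: centre of the underside, at counter level; z up, x away from the robot (yaw within 0.32 rad). Either may stand left.
- crate_2: the other crate, same make and axes; they stand either side of y = 0. 0.2 to 0.4 kg, centre of mass 42 mm up, runner friction 0.7 to 0.9: pushed near the rim it tips about the far runner, pushed at half height or lower it slides. Past 53 degrees it falls and lies on its long side, 120 mm high, opening sideways; pulled back by its upper rim edge it stands up again.
- stamp (a point): centre of the round stamp, a dark inked ring of 60 mm with two strokes inside, in the middle of the underside of one of the two crates, 5 mm above its runners' soles; hidden from sight while that crate stands.
- crate_1_corner_l (a point): bottom corner of the rim's outline of crate_1 at counter level, on the side towards the robot (60 mm behind its middle in own x, 110 mm to the left)
- crate_1_corner_r (a point): bottom corner of the rim's outline of crate_1 at counter level, on the side towards the robot (60 mm behind its middle in own x, 110 mm to the right)
- crate_2_corner_l (a point): bottom corner of the rim's outline of crate_2 at counter level, on the side towards the robot (60 mm behind its middle in own x, 110 mm to the left)
- crate_2_corner_r (a point): bottom corner of the rim's outline of crate_2 at counter level, on the side towards the robot (60 mm behind its middle in own x, 110 mm to the right)
- line: the dispatch strip: a flat steel strip 20 mm wide (own x) and 1 m long (own y), let in flush with the dark stone counter, across the counter beyond the crates. Origin: middle of the strip at counter level; own x points away from the robot, its far edge is at x = +10 mm. Nothing catches on it.
- sauce_bottle: sauce bottle, 56 mm across, 190 mm high, standing nearer the robot than the crates, midway between them; origin under its centre
- soup_tub: lidded round soup tub, 116 mm across, 78 mm high, standing left of the left crate; origin under its centre
- meal_boxes: stack of three lidded meal boxes, 175 mm (own x) by 125 mm, 120 mm high, standing right of the right crate; origin under its centre
Not all that is in view belongs to the job. Several things look just like the soup_tub: the one meant starts nearest to the robot's base. Of the things that look like the sauce_bottle, the larger one is meant.

How it is judged:
By the outcome, as a careful person would: the job done as asked, in the order asked, and still so for the second after the job is handed in, with the robot touching nothing.
It also fails if it takes over 72 s, if anything falls off the work surface, if the arm or the gripper's body presses on something with over 40 N, if the wrist force passes 120 N, or if a joint passes its speed limit or range.

### The arm

A 6-joint arm with a two-finger parallel gripper is mounted at the origin on the work surface. World frame = base frame: x ahead of the robot, y to its left, z up, the work surface at z = 0. Lengths are in m, angles in rad, forces in N, time in s.
With the tool pointing down it reaches from about 0.375 to 0.825 m from the base axis. Payload 5.5 kg.
Tool frame: the origin (TCP) lies midway between the tips of the shut fingers; the grasp point (between the pads) lies 19 mm behind it; z points along the fingers, y is the line along which they close (so a half turn about z gives the same grasp; the last joint's range is limited). The gripper opens to 85 mm and grips with 20 to 120 N. Pads are 22 mm wide; open, the fingers measure 114 mm over their backs; the gripper's body (76 mm by 85 mm) begins 54 mm behind the grasp point. The pads swing forward as they close: fully open they stand 13 mm farther back than shut.
Start: joints at [1.284, 0.314, -0.047, 1.21, 0, 1.571], TCP at [0.17, 0.575, 0.231] pointing down, gripper open.
Joint ranges: [-2.67, 2.67], [-0.69, 1.73], [-1.03, 1.25], [-2.08, 2.16], [-1.42, 1.45], [-3.14, 3.14]. Speed limits (rad/s): [2.39, 2.39, 3.01, 3.14, 3.14, 3.14].

### API

Orientations are given as [roll, pitch, yaw] about the fixed x, y, z axes, in that order (R = Rz(yaw) Ry(pitch) Rx(roll)).
In Python, from rig import manip gives the robot as it stands. The module is installed in compiled form; this text tells all that it offers.
- The arm moves only by the shell command python3 -m creep 'ROWS' [OPENING] [FORCE]. ROWS is a JSON object of lists of equal length, an entry for each row: "travel": the shift along the world's x, y, z in m, a list of three; "roll": the turn about the world's z in rad. In form: {"travel": [[tx, ty, tz], ...], "roll": [roll, ...]}. A call has exactly 10 rows; each row shifts and turns the commanded pose from where the row before left it; what a row does not reach is not made up. A row lasts 1/10 s, in which the tool goes at most 50 mm and 8.59 degrees, less where a joint would pass 70% of its speed; a pose out of reach is approached as far as the arm can. A call is refused whole if a number of a shift passes 0.05 or a number of a turn 0.15, either way. A call with a gripper value outside its range is refused whole. OPENING is the finger opening in m, from 0 to 0.0854, set as the call begins (- or left out, the last holds). The fingers move at their own pace and stop on an object; FORCE is the grip in N (left out, the last holds). Time passes only in rows, so rows that do not move let the fingers close, or fill a call up. It gives the time, the measured TCP pose, the force, the opening and the grip force at its end, in the units of the state.
- manip.get_obs(): the state, without advancing time (a new reading comes with each control period).
- manip.capture(name): name is "scene" or "top"; returns the picture (420x560x3 uint8, red, green, blue); there is no depth.
- manip.camera_params(name): a dict with "intrinsics" (3x3 intrinsics, pixels), "k1" (the pictures are not rectified: a ray, as slopes to the right and down, at radius r is drawn at 1 + k1 r^2 times it, then the intrinsics apply), "eye" and "orientation" of the camera in the world. Camera axes: x right, y down, z forward; pixel columns grow to the right and rows downward; lengths in m; the calibration is good to about 2 mm. A picture is of the moment at which its call begins. camera_params takes no time and is no camera call.
- manip.sign_off(): hands the job in; it is judged then, once.
The state is a dict: "time": time; "qpos": joint angles; "joint_vel": joint speeds; "tau": joint torques, N m; "ee_pos": TCP position; "tool_rot": TCP orientation; "wrist_force": force on the tool from outside, world axes, zero at the start; "moment": the same for the moment, N m; "opening": opening from 0.0 (shut) to 1.0 (fully open); "finger_force": force on a finger pad.
Only numpy, scipy, OpenCV 4.12 (cv2) and the standard library are available. Lean on these libraries where they do the work, as an engineer would, in place of code of your own. Each camera call takes 0.05 s, during which the arm holds its last target. There are 200 camera calls.

## Working session

There is one attempt and no reset: what is moved stays moved. The work goes in short steps, Python scripts to look and compute and a shell command to move; the robot and the scene stay as the last step left them, time stands still between calls to the robot, and variables do not carry over. Pictures are saved under pics/ and viewed, at most 10 in all, crops included, and the job is handed in when it is done.

```bash
mkdir -p pics
cat > h.py <<'E'
import numpy as np, cv2
from rig import manip
def snap(n,f):
    im=manip.capture(n); cv2.imwrite('pics/'+f,im[:,:,::-1]); return im
def ray(n,uv):
    c=manip.camera_params(n);K=np.array(c['intrinsics'],float)
    p=cv2.undistortPoints(np.array([[uv]],float),K,np.array([c['k1'],0,0,0,0],float))[0,0]
    return c,p
E
python3 - <<'E'
from h import *
for n in('scene','top'):
    snap(n,n+'0.png'); print(manip.camera_params(n))
print(manip.get_obs())
a=[cv2.imread('pics/%s0.png'%n) for n in('scene','top')]
E
```

```text
{'intrinsics': array([[404.81232386,   0.        , 276.78948503],
       [  0.        , 404.81232386, 208.59977515],
       [  0.        ,   0.        ,   1.        ]]), 'k1': 0.029151489670206858, 'eye': array([1.53252985, 0.36169837, 0.88251272]), 'orientation': array([-2.24236984, -0.00333958,  1.84260039])}
{'intrinsics': array([[441.58651135,   0.        , 286.24858367],
       [  0.        , 441.58651135, 203.25331979],
       [  0.        ,   0.        ,   1.        ]]), 'k1': 0.006021797028535563, 'eye': array([0.35381167, 0.0719609 , 1.80548875]), 'orientation': array([-3.06114575e+00,  1.81658590e-03, -1.57227115e+00])}
{'time': 0.1, 'qpos': array([ 1.28401501e+00,  3.14131648e-01, -4.79880652e-02,  1.21021157e+00,
        8.01419764e-06,  1.57078916e+00]), 'joint_vel': array([-0.00025908, -0.00116381,  0.00044583,  0.00024106,  0.00099824,
        0.0004524 ]), 'tau': array([ 6.24647855e-04, -5.40765882e+01,  3.40540087e+01,  1.12418312e-02,
       -2.51060408e-05, -1.56211325e-05]), 'ee_pos': array([0.16956742, 0.574988  , 0.23053104]), 'tool_rot': array([-3.14005769e+00, -8.02518599e-06,  2.85481849e+00]), 'wrist_force': array([-0.2689349 , -1.13597383, -1.3429239 ]), 'moment': array([-0.05160386,  0.03038613,  0.0107185 ]), 'finger_force': 0.0, 'opening': 1.001520499053886}
```

View pics/scene0.png

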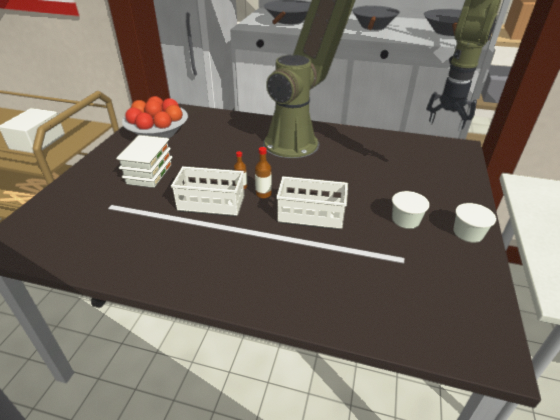

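View pics/top0.png

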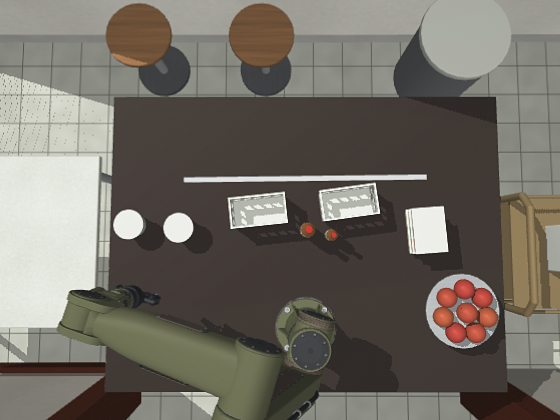

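The scene view shows two white crates at scene pixels (210,190) and (313,202), two bottles at (240,172) and (263,175), and two tubs at (410,210) and (473,223). In the top view the crates are at (258,210) and (349,202), the strip is on row ~179, the tubs are at (178,227) and (128,224), and the bottles are at (307,229) and (331,235).

Next I'll measure them, with the crate rims on z=0.11.

```bash
cat >> h.py <<'E'
from scipy.spatial.transform import Rotation as R
def cast(n,uv,z):
    c,p=ray(n,uv); d=R.from_euler('xyz',c['orientation']).as_matrix()@np.array([p[0],p[1],1.])
    e=np.array(c['eye']); return e+d*(z-e[2])/d[2]
def blobs(im,roi,thr=130,lo=60):
    m=np.zeros(im.shape[:2],np.uint8); x0,y0,x1,y1=roi
    m[y0:y1,x0:x1]=(im[y0:y1,x0:x1].min(2)>thr)*255
    cs,_=cv2.findContours(m,cv2.RETR_EXTERNAL,cv2.CHAIN_APPROX_NONE)
    return [c for c in cs if cv2.contourArea(c)>lo]
def rect(n,c,z):
    P=np.array([cast(n,q[0],z)[:2] for q in c]).astype(np.float32)*1000
    (cx,cy),(w,h),a=cv2.minAreaRect(P); a=np.radians(a)
    if w>h: w,h=h,w; a+=np.pi/2
    a=(a+np.pi/2)%np.pi-np.pi/2
    return dict(c=(round(cx),round(cy)),wh=(round(w),round(h)),yaw=round(a,3))
E
python3 - <<'E'
from h import *
im=cv2.imread('pics/top0.png')[:,:,::-1]
for c in blobs(im,(112,150,480,262)):
    b=cv2.boundingRect(c); z=0 if b[3]<12 else .11
    print(b,rect('top',c,z))
for u in [(307,229),(331,235)]: print(cast('top',u,.18))
for u in [(178,227),(128,224)]: print(cast('top',u,.078))
a=cv2.resize(cv2.imread('pics/scene0.png')[140:250,110:500],None,fx=2,fy=2,interpolation=2)
b=cv2.resize(cv2.imread('pics/top0.png')[165:265,105:465],(780,217),interpolation=2)
cv2.imwrite('pics/crop0.png',np.vstack([a,b]))
E
```

```text
(163, 213, 30, 30) {'c': (398, 492), 'wh': (111, 111), 'yaw': np.float64(-1.555)}
(113, 209, 30, 30) {'c': (413, 684), 'wh': (111, 112), 'yaw': np.float64(-1.546)}
(405, 206, 43, 48) {'c': (388, -461), 'wh': (149, 177), 'yaw': np.float64(-1.495)}
(228, 192, 60, 37) {'c': (466, 187), 'wh': (122, 221), 'yaw': np.float64(0.103)}
(319, 183, 61, 38) {'c': (497, -166), 'wh': (122, 223), 'yaw': np.float64(0.135)}
(184, 174, 243, 8) {'c': (604, -2), 'wh': (22, 997), 'yaw': np.float64(0.01)}
[ 0.38980828 -0.0014063   0.18      ]
[ 0.36768842 -0.08937508  0.18      ]
[0.40067027 0.49806941 0.078     ]
[0.41272136 0.69366765 0.078     ]
```

View pics/crop0.png

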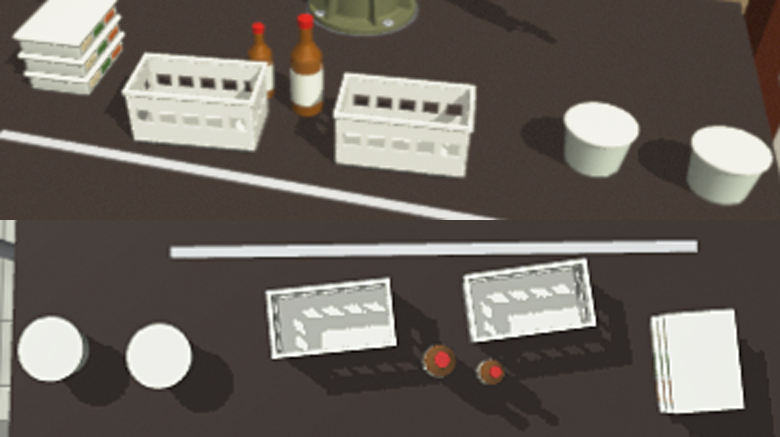

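Choosing between look-alikes:
- **Tub:** (178,227) is the one meant, as it is nearer the base than (128,224).
- **Bottle:** (307,229) is the one meant, as it is larger and midway between the crates (y≈0). The one at (331,235) is the smaller.

The sizes come out right (122×222 crates, 22×997 strip). I'll start with the left crate: close the fingers and move behind it.

```bash
python3 -m creep '{"travel":[[0.02,-0.04,0],[0.02,-0.04,0],[0.02,-0.04,0],[0.02,-0.04,0],[0.02,-0.04,0],[0.02,-0.04,0],[0.02,-0.04,0],[0.02,-0.04,0],[0.02,-0.04,0],[0.02,-0.04,0]],"roll":[0.04,0.04,0.04,0.04,0.04,0.04,0.04,0.04,0.04,0.03]}' 0 40
```

```text
time: 1.1
ee_pos: [0.3699, 0.1737, 0.2312]
tool_rot: [-3.142, -0.0, -3.037]
wrist_force: [0.5, 0.2, 0.4]
opening: 0.004
finger_force: 0.0
```

```bash
python3 -m creep '{"travel":[[0,0.001,-0.03],[0,0.001,-0.03],[0,0.001,-0.03],[0,0,-0.03],[0,0,-0.016],[0,0,0],[0.005,0.0005,0],[0.005,0.0005,0],[0.005,0.0005,0],[0.005,0.0005,0]],"roll":[0,0,0,0,0,0,0,0,0,0]}'
```

```text
time: 2.1
ee_pos: [0.391, 0.1809, 0.0962]
tool_rot: [3.141, 0.002, -3.038]
wrist_force: [0.7, 0.2, 0.6]
opening: -0.001
finger_force: 0.0
```

```bash
python3 -m creep '{"travel":[[0.005,0.0005,0],[0.006,0.0006,0.006],[0.006,0.0006,0.006],[0.006,0.0006,0.006],[0.007,0.0007,0.005],[0.007,0.0007,0.005],[0.007,0.0007,0.005],[0.008,0.0008,0.0035],[0.008,0.0008,0.0035],[0.008,0.0008,0.003]],"roll":[0,0,0,0,0,0,0,0,0,0]}'
python3 - <<'E'
from h import *
a=snap('scene','s1.png');b=snap('top','t1.png')
cv2.imwrite('pics/c1.png',np.vstack([cv2.resize(a[140:260,200:400],(800,480),interpolation=2)])[:,:,::-1])
E
```

```text
time: 3.1
ee_pos: [0.4586, 0.1874, 0.1386]
tool_rot: [3.142, 0.0, -3.038]
wrist_force: [-1.1, 0.1, 0.6]
opening: -0.004
finger_force: 0.3
```

View pics/c1.png

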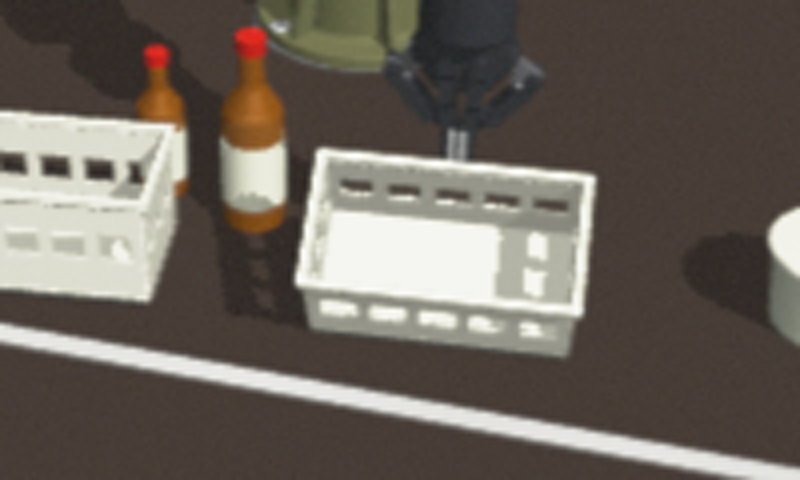

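The crate is tipping cleanly at about 28°, with the fingertip at crop pixel (455,150). I'll carry on past the balance point.

```bash
python3 -m creep '{"travel":[[0.008,0.0008,0.002],[0.008,0.0008,0.002],[0.008,0.0008,0.002],[0.008,0.0008,0.001],[0.008,0.0008,0.001],[0.008,0.0008,0],[0.008,0.0008,0],[0.008,0.0008,0],[0.008,0.0008,0],[0,0,0]],"roll":[0,0,0,0,0,0,0,0,0,0]}'
python3 -m creep '{"travel":[[-0.02,0,0],[-0.03,0,0],[-0.04,0,0.02],[-0.04,0,0.02],[-0.02,0.01,0.02],[0,0.02,0.02],[0,0.04,0.01],[0,0.05,0],[0,0.05,0],[0,0.05,0]],"roll":[0,0,0,0,0,0,0,0,0,0]}'
python3 - <<'E'
from h import *
a=snap('scene','s2.png');b=snap('top','t2.png')
cv2.imwrite('pics/c2.png',np.vstack([cv2.resize(b[160:250,200:320],(800,600),interpolation=cv2.INTER_NEAREST)])[:,:,::-1])
E
```

```text
time: 4.2
ee_pos: [0.5308, 0.1946, 0.1462]
tool_rot: [3.142, 0.0, -3.039]
wrist_force: [-0.4, 0.0, 0.1]
opening: 0.002
finger_force: 0.0
time: 5.2
ee_pos: [0.3793, 0.4163, 0.2366]
tool_rot: [3.141, 0.001, -3.038]
wrist_force: [0.7, 0.1, 0.8]
opening: -0.001
finger_force: 0.0
```

View pics/c2.png

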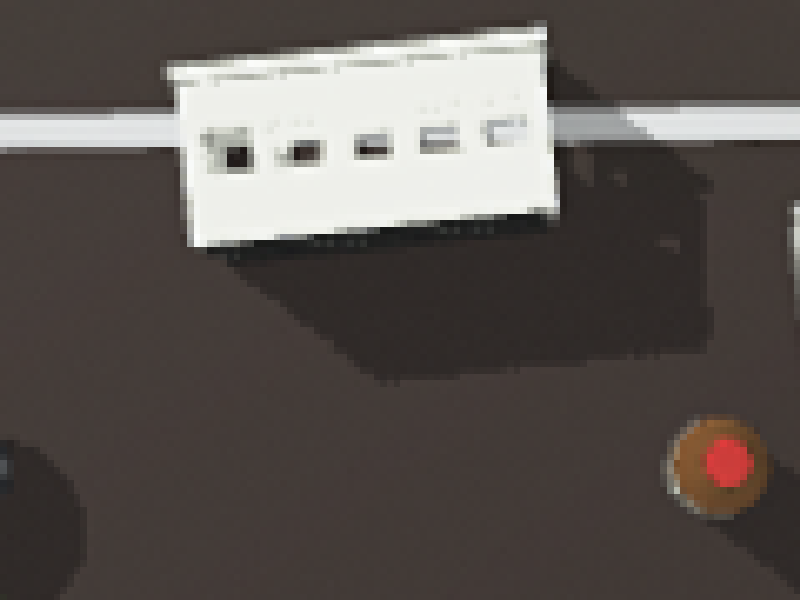

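The left crate lies on its far side at about (258,183) in the top view, and its underside is a thin dark band along the lower edge. I'll enhance that band.

Run:
```python
from h import *
ims=[manip.capture('top').astype(float) for _ in range(4)]
im=np.mean(ims,0); print(np.std([i[195,240] for i in ims],0))
np.save('t2.npy',im)
# sample along lower edge: columns 228..284; print rows relative to edge
g=im.mean(2)
cols=range(227,285,1)
e=[]
for c in cols:
    col=g[185:205,c]; r=np.where(col>150)[0].max(); e.append(185+r)
p=np.polyfit(list(cols),e,1)
from scipy.ndimage import map_coordinates
for k in np.arange(0,6,.5):
    v=map_coordinates(g,[np.polyval(p,cols)+k,list(cols)],order=1)
    print(k,' '.join('%d'%x for x in v))
```

```text
[0.8660254  1.29903811 2.16506351]Traceback (most recent call last):
  File "<stdin>", line 10, in <module>
    return umr_maximum(a, axis, None, out, keepdims, initial, where)
ValueError: zero-size array to reduction operation maximum which has no identity
```

Run:
```python
from h import *
im=np.load('t2.npy'); g=im.mean(2)
for r in range(190,201): print(r,' '.join('%d'%x for x in g[r,226:286]))
```

```text
190 57 95 196 242 238 237 237 237 237 237 237 237 237 237 237 237 237 237 237 237 237 237 237 237 237 237 237 237 237 237 237 237 237 237 237 238 237 238 237 238 238 238 238 239 239 240 240 241 240 241 242 242 243 238 235 238 239 193 33 41
191 57 96 198 243 238 237 237 237 237 237 237 237 237 237 237 237 237 237 237 237 237 237 237 237 237 237 238 238 238 238 238 238 238 238 239 240 240 240 240 241 241 242 242 238 239 236 238 239 236 239 239 239 233 181 132 149 184 156 35 41
192 58 91 192 243 238 237 237 237 237 237 237 237 237 237 237 237 237 237 237 237 237 238 238 238 239 239 240 240 240 241 241 242 242 240 238 236 237 237 237 237 237 238 231 189 179 133 135 124 77 70 23 25 26 27 28 53 96 88 38 42
193 59 70 169 245 238 237 237 237 237 237 237 238 237 238 238 239 239 240 240 240 241 242 242 242 238 238 236 237 238 236 238 240 234 207 179 133 135 127 95 70 30 26 32 27 30 35 32 36 29 30 30 32 33 30 29 34 55 55 41 43
194 59 67 168 246 239 238 239 239 240 240 241 241 241 242 242 238 236 237 237 238 236 238 238 232 189 179 134 136 127 78 70 24 25 26 29 30 30 31 32 38 52 38 51 31 37 49 3
[... 470 characters left out ...]
9 30 31 32 32 29 29 27 29 30 31 31 31 33 33 34 32 34 34 36 39 38 39 41 41 45 44 44 44 44 44 44 44 43 44 43 44 44 43 43 44 43 43 44 44 44 44 43 43 44
198 62 62 60 59 57 51 53 55 33 48 31 32 32 32 33 33 35 34 37 36 39 39 39 41 41 44 44 44 44 44 44 44 44 44 43 44 44 43 44 44 44 44 43 43 44 43 44 43 43 43 43 43 44 43 43 43 43 43 44 43
199 62 62 61 61 61 62 62 58 37 34 36 39 37 39 40 42 44 44 44 43 44 43 43 44 44 43 43 43 44 44 44 44 43 44 43 43 44 44 43 44 43 43 43 43 43 44 43 43 43 43 44 43 43 43 43 43 43 43 43 44
200 62 62 61 62 62 62 62 63 60 47 43 43 43 44 43 44 44 43 44 43 44 43 43 43 44 43 43 43 43 43 43 44 43 43 43 44 43 43 43 43 44 44 43 43 44 43 43 43 43 43 43 43 44 43 43 43 43 43 43 43
```

The upper runner hides the underside at this grazing angle of about 4°. Lying down, the crate can still be slid or tipped a little further with the fingertip. I'll push it at the top runner with a slight upward motion, so the underside shows more to the top camera.

```bash
python3 -m creep '{"travel":[[0.015,-0.04,0],[0.015,-0.04,0],[0.015,-0.04,0],[0.015,-0.04,-0.02],[0.02,-0.04,-0.04],[0.01,-0.026,-0.04],[0,0,-0.037],[0,0,0],[0.01,0.001,0],[0.01,0.001,0]],"roll":[0,0,0,0,0,0,0,0,0,0]}'
python3 -m creep '{"travel":[[0.005,0.0005,0],[0.005,0.0005,0.0],[0.005,0.0005,0.0],[0.005,0.0005,0.002],[0.005,0.0005,0.003],[0.004,0.0005,0.004],[0.004,0.0005,0.004],[0.004,0.0005,0.004],[0.004,0.0005,0.004],[0,0,0]],"roll":[0,0,0,0,0,0,0,0,0,0]}'
python3 - <<'E'
from h import *
a=snap('scene','s3.png');b=snap('top','t3.png')
cv2.imwrite('pics/c3.png',np.vstack([cv2.resize(a[140:260,230:400],(800,565),interpolation=2)])[:,:,::-1])
E
```

```text
time: 6.5
ee_pos: [0.4885, 0.1979, 0.1085]
tool_rot: [3.141, 0.004, -3.038]
wrist_force: [0.5, 0.7, -0.0]
opening: 0.002
finger_force: 0.0
time: 7.5
ee_pos: [0.5285, 0.2019, 0.1278]
tool_rot: [3.141, 0.002, -3.039]
wrist_force: [0.4, -0.6, 0.1]
opening: 0.001
finger_force: 0.0
```

View pics/c3.png

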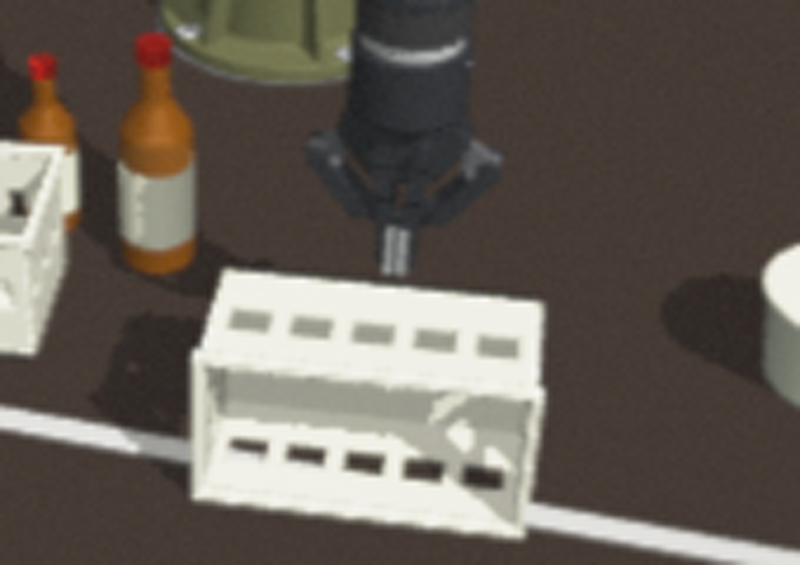

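The crate still lies flat, with its opening towards the scene camera and the fingertip behind and above it at crop (395,270). I'll check whether it slid.

Run:
```python
from h import *
for f in('t2','t3'):
    im=cv2.imread('pics/%s.png'%f); g=im.mean(2)
    for c in (240,270):
        r=np.where(g[160:215,c]>150)[0]+160; print(f,c,r.min(),r.max(),cast('top',(c,r.max()+.5),.12)[:2],cast('top',(c,r.min()),.12)[:2])
```

```text
t2 240 168 195 [0.51982131 0.25215025] [0.62631292 0.25288306]
t2 270 165 192 [0.5311976  0.13710759] [0.63779703 0.13726299]Traceback (most recent call last):
  File "<stdin>", line 5, in <module>
    return umr_minimum(a, axis, None, out, keepdims, initial, where)
ValueError: zero-size array to reduction operation minimum which has no identity
```

```bash
python3 -m creep '{"travel":[[-0.025,-0.0025,0],[-0.025,-0.0025,0],[0,0,-0.034],[0,0,-0.034],[0,0,0],[0,0,0],[0.01,0.001,0],[0.01,0.001,0],[0.01,0.001,0],[0.012,0.0012,0]],"roll":[0,0,0,0,0,0,0,0,0,0]}' 0.0854
python3 -m creep '{"travel":[[0.013,0.0013,0],[0.013,0.0013,0],[0.013,0.0013,0],[0.013,0.0013,0],[0.013,0.0013,0],[0.013,0.0013,0],[0.013,0.0013,0],[0.013,0.0013,0],[0.013,0.0013,0],[0.01,0.001,0]],"roll":[0,0,0,0,0,0,0,0,0,0]}'
```

```text
time: 8.6
ee_pos: [0.5204, 0.2012, 0.0598]
tool_rot: [3.141, 0.0, -3.038]
wrist_force: [-5.5, -0.7, 7.8]
opening: 1.004
finger_force: 2.3
time: 9.6
ee_pos: [0.6474, 0.2137, 0.0598]
tool_rot: [3.141, -0.0, -3.039]
wrist_force: [-6.9, -0.3, 7.6]
opening: 1.002
finger_force: 2.4
```

```bash
python3 -m creep '{"travel":[[-0.03,-0.003,0],[-0.04,-0.004,0],[-0.04,-0.004,0.02],[-0.02,0.02,0.04],[0,0.04,0.04],[0,0.04,0.04],[0,0.04,0.02],[0,0.04,0],[0,0.04,0],[0,0.02,0]],"roll":[0,0,0,0,0,0,0,0,0,0]}' 0
python3 - <<'E'
from h import *
a=snap('scene','s4.png');b=snap('top','t4.png')
ims=np.mean([manip.capture('top').astype(float) for _ in range(6)],0);np.save('t4.npy',ims)
A=cv2.resize(a[140:260,220:400],(540,360),interpolation=2)
B=np.clip((ims[140:210,210:300]-15)*4,0,255).astype(np.uint8)
B=cv2.resize(B,(540,240),interpolation=0)
cv2.imwrite('pics/c4.png',np.vstack([A,B[:240]])[:,:,::-1])
g=ims.mean(2)
for r in range(165,192): print(r,' '.join('%d'%x for x in g[r,224:284]))
E
```

```text
time: 10.6
ee_pos: [0.5169, 0.4369, 0.2099]
tool_rot: [3.14, 0.001, -3.036]
wrist_force: [0.7, -0.1, -0.8]
opening: -0.006
finger_force: 0.0
165 62 62 62 61 64 70 51 25 27 28 29 28 30 30 31 34 35 36 36 36 39 40 43 43 43 43 43 44 43 43 43 43 43 43 43 43 43 43 43 43 43 42 43 43 43 42 43 43 43 43 43 43 43 43 43 43 42 43 43 43
166 62 62 62 62 62 61 58 40 35 36 39 40 43 43 43 43 43 43 43 43 43 43 43 43 43 43 43 43 42 43 43 43 42 42 43 42 42 43 43 43 43 43 43 42 43 43 43 43 43 42 43 43 43 43 43 43 43 43 43 43
167 63 62 62 63 62 62 63 60 48 47 42 43 43 43 43 43 43 43 43 42 43 43 43 43 43 42 43 43 42 43 42 42 43 43 43 43 43 43 42 43 43 43 42 43 43 43 42 42 42 43 43 42 43 43 43 43 43 42 42 43
168 62 62 62 62 62 62 62 63 63 60 46 42 43 43 42 43 43 43 43 42 43 43 43 43 43 43 43 42 43 43 42 43 42 43 43 43 43 42 43 43 43 43 43 43 43 43 42 43 43 42 43 43 43 42 42 43 43 43 43 43
169 63 63 62 62 62 62 62 62 62 63 60 46 41 42 42 42 42 43 43 43 42 43 42 43 43 43 43 43 43 42 43 43 43 43 42 42 43 42 43 43 43 43 43 42 43 43 42 43 43 43 43 43 42 43 43 43 42 43 42 43
170 62 62 62 62 62 62 62 62 62 63 63 60
[... 3643 characters left out ...]
2 62 62 62 62 62 62 62 62 62 62 61 61 61 62 62 62 61 62 62 62 61 61 62 62 62 61 62 61 62 62 62 62 62 61 61 61 61 61 61 61 61 61 61 61 61 61 61 60 61
189 63 63 63 62 62 62 62 62 62 62 62 62 62 62 62 62 62 62 61 62 62 62 62 62 62 61 62 62 62 62 61 61 62 62 62 61 61 62 62 61 62 61 61 61 61 61 61 61 61 61 61 61 61 61 60 61 61 60 61 60
190 63 62 62 62 62 62 62 62 62 62 62 62 62 62 61 62 62 62 61 62 62 62 62 62 62 62 62 61 62 61 61 61 62 62 62 61 62 61 61 62 62 61 61 61 61 61 61 61 61 61 60 61 61 60 60 61 61 60 60 61
191 62 62 62 62 62 62 62 62 62 62 62 62 62 62 62 62 62 62 61 61 62 61 61 61 62 62 61 62 62 61 62 62 62 62 62 62 61 62 62 61 61 61 61 61 61 61 61 61 61 61 61 61 61 60 60 61 61 61 60 60
```

View pics/c4.png

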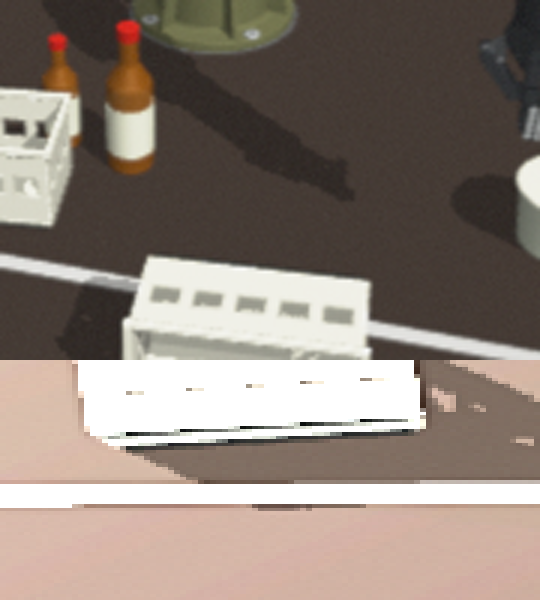

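Run:
```python
from h import *
g=np.load('t4.npy').mean(2)
for r in range(149,167): print(r,' '.join('%d'%x for x in g[r,222:284]))
```

```text
149 59 72 169 244 236 215 167 177 157 56 72 69 143 238 238 233 207 196 183 164 194 192 212 241 238 237 237 238 241 243 243 242 241 239 237 237 237 237 238 238 238 237 237 237 237 236 237 236 237 237 237 237 237 236 237 239 236 152 30 46 64 60
150 60 68 166 245 239 235 212 202 193 164 188 186 193 223 238 237 238 239 241 242 242 241 240 238 237 236 236 237 237 238 238 237 237 237 236 237 237 237 237 237 237 237 237 236 236 236 237 236 236 236 236 236 236 236 237 238 238 196 29 44 60 63
151 61 52 156 247 238 238 239 240 241 242 243 242 240 238 237 237 237 237 237 237 237 237 237 237 237 236 236 237 237 237 237 237 236 237 237 237 237 236 236 237 236 237 237 237 237 236 236 237 237 237 236 237 236 236 237 237 239 213 27 39 47 63
152 61 54 159 248 238 237 237 237 237 238 237 237 237 237 236 236 236 236 236 236 236 237 237 237 237 236 237 236 236 236 237 237 237 237 237 236 237 236 236 236 236 236 237 236 236 237 236 237 237 237 236 237 236 236 237 237 242 244 26 39 46 59
153 61 54 150 244 238 237 236 236 236 237 236 236 236 236 236 236 236 236 237 236 237 237 236 237 236 236 237 236 236 2
[... 2250 characters left out ...]
93 89 70 70 66 47 43 23 25 27 27 28 28 29 29 30 31 34 35 36 36 37 39 40 44 43 44 43 43 43 43 43 43 43 43 42 43 43 43 43 42 42 43
164 63 62 62 62 61 63 89 122 113 92 88 70 70 66 46 42 24 25 26 27 27 28 29 29 30 30 31 35 36 37 36 37 39 40 43 43 44 43 43 43 43 43 43 43 43 43 43 43 43 43 43 43 43 43 43 43 42 43 43 43 42 43
165 62 63 62 62 62 61 64 70 51 25 27 28 29 28 30 30 31 34 35 36 36 36 39 40 43 43 43 43 43 44 43 43 43 43 43 43 43 43 43 43 43 43 43 42 43 43 43 42 43 43 43 43 43 43 43 43 43 43 42 43 43 43
166 63 63 62 62 62 62 62 61 58 40 35 36 39 40 43 43 43 43 43 43 43 43 43 43 43 43 43 43 43 43 42 43 43 43 42 42 43 42 42 43 43 43 43 43 43 42 43 43 43 43 43 42 43 43 43 43 43 43 43 43 43 43
```

The underside is now visible as a light band of about 120–130 between the two dark runners. It is uniform right across the middle (cols 245–262), so the left crate has no stamp. Next I'll locate the crate for standing it up and moving it back.

Run:
```python
from h import *
g=np.load('t4.npy').mean(2)
for c in(226,235,253,270,277):
    r=np.where(g[120:170,c]>150)[0]+120; print(c,r.min(),r.max(),cast('top',(c,r.max()+.5),.116)[:2],cast('top',(c,r.min()-.5),.12)[:2])
r=g[140]; w=np.where(r>150)[0]; print(w.min(),w.max(),cast('top',(w.min(),140),.118)[:2],cast('top',(w.max(),140),.118)[:2])
```

```text
226 134 161 [0.65243539 0.30764253] [0.76150528 0.30810381]
235 133 159 [0.66020105 0.27288806] [0.76538794 0.273225  ]
253 131 158 [0.66399698 0.20325   ] [0.77315295 0.20342892]
270 130 156 [0.67171349 0.13746584] [0.77697814 0.13746154]
277 129 155 [0.67558274 0.11036601] [0.78087343 0.1102935 ]
0 278 [0.73742913 1.18307703] [0.73602348 0.10645292]
```

```bash
python3 -m creep '{"travel":[[0.04,-0.032,0],[0.04,-0.032,0],[0.04,-0.032,0],[0.04,-0.032,0],[0.04,-0.032,0],[0.04,-0.032,0],[0.041,-0.033,0],[0,0,0],[0,0,0],[0,0,0]],"roll":[0,0,0,0,0,0,0,0,0,0]}'
```

```text
time: 12.0
ee_pos: [0.7889, 0.2147, 0.21]
tool_rot: [3.141, -0.0, -3.038]
wrist_force: [-1.0, 0.2, 0.1]
opening: -0.004
finger_force: 0.0
```

```bash
python3 -m creep '{"travel":[[0.01,0,-0.02],[0,0,-0.02],[0,0,-0.02],[0,0,-0.015],[0,0,-0.015],[0,0,-0.015],[0,0,0],[0,0,0],[0,0,0],[0,0,0]],"roll":[0,0,0,0,0,0,0,0,0,0]}'
```

```text
time: 13.0
ee_pos: [0.8003, 0.2148, 0.1061]
tool_rot: [3.141, 0.002, -3.038]
wrist_force: [0.4, -0.4, -0.1]
opening: 0.005
finger_force: 0.0
```

```bash
python3 -m creep '{"travel":[[-0.012,-0.0012,-0.003],[-0.009,-0.0009,-0.002],[-0.009,-0.0009,0],[-0.009,-0.0009,0],[-0.009,-0.0009,0],[-0.009,-0.0009,0],[-0.009,-0.0009,0],[-0.009,-0.0009,0],[-0.008,-0.0008,0],[-0.007,-0.0007,0]],"roll":[0,0,0,0,0,0,0,0,0,0]}'
python3 - <<'E'
from h import *
a=snap('scene','s5.png');b=snap('top','t5.png')
cv2.imwrite('pics/c5.png',np.vstack([cv2.resize(a[180:300,220:400],(600,400),interpolation=2)])[:,:,::-1])
E
```

```text
time: 14.0
ee_pos: [0.7096, 0.2055, 0.1004]
tool_rot: [3.141, 0.001, -3.038]
wrist_force: [-0.3, -0.6, -0.7]
opening: -0.003
finger_force: 0.0
```

View pics/c5.png

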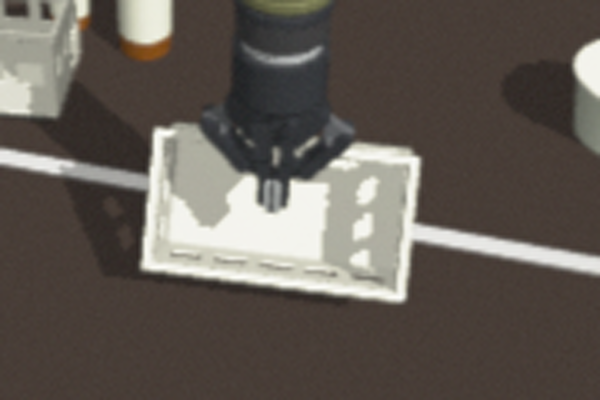

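The crate is tilted about 55°, with the finger hooked inside at crop (272,195). I'll keep lowering it.

```bash
python3 -m creep '{"travel":[[-0.006,-0.0006,0],[-0.006,-0.0006,0],[-0.006,-0.0006,0],[-0.006,-0.0006,0],[-0.006,-0.0006,0],[-0.006,-0.0006,0],[-0.006,-0.0006,0],[-0.006,-0.0006,0],[-0.008,-0.0008,0],[-0.01,-0.001,0]],"roll":[0,0,0,0,0,0,0,0,0,0]}'
python3 - <<'E'
from h import *
b=snap('top','t6.png');a=snap('scene','s6.png')
for c in blobs(b,(190,120,320,173),lo=300)+blobs(b,(190,120,320,240),lo=300): print(cv2.boundingRect(c),rect('top',c,.11))
cv2.imwrite('pics/c6.png',np.hstack([cv2.resize(a[160:280,220:400],(400,266),interpolation=2),cv2.resize(b[120:240,190:370],(400,266),interpolation=2)])[:,:,::-1])
E
```

```text
time: 15.1
ee_pos: [0.6432, 0.1988, 0.0996]
tool_rot: [-3.142, 0.0, -3.038]
wrist_force: [0.6, -0.2, 0.3]
opening: -0.001
finger_force: 0.0
(190, 160, 47, 32) {'c': (599, 358), 'wh': (121, 179), 'yaw': np.float64(-0.002)}
(269, 155, 51, 31) {'c': (600, 59), 'wh': (99, 213), 'yaw': np.float64(-0.5)}
```

View pics/c6.png

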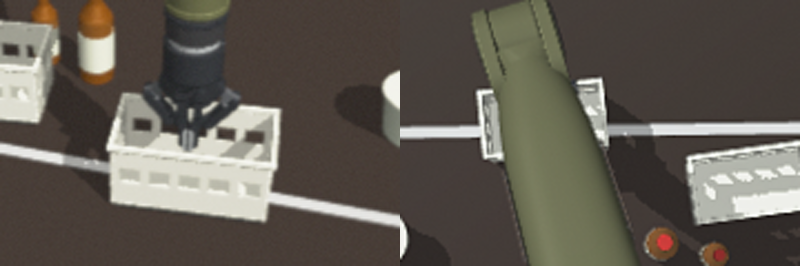

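It is upright again, straddling the strip, with the scene and top views agreeing. I'll lower the fingertip inside and draw it back to its original spot by the near wall.

```bash
python3 -m creep '{"travel":[[-0.01,-0.001,-0.0185],[-0.01,-0.001,-0.0185],[-0.01,-0.001,-0.0185],[-0.012,-0.001,0],[-0.012,-0.001,0],[-0.012,-0.001,0],[-0.012,-0.001,0],[-0.012,-0.001,0],[-0.012,-0.001,0],[-0.012,-0.001,0]],"roll":[0,0,0,0,0,0,0,0,0,0]}'
python3 -m creep '{"travel":[[-0.012,-0.0012,0],[-0.012,-0.0012,0],[-0.012,-0.0012,0],[-0.012,-0.0012,0],[-0.012,-0.0012,0],[-0.012,-0.0012,0],[-0.012,-0.0012,0],[-0.012,-0.0012,0],[-0.004,-0.0004,0],[0,0,0]],"roll":[0,0,0,0,0,0,0,0,0,0]}'
python3 - <<'E'
from h import *
b=snap('top','t7.png');a=snap('scene','s7.png')
for im,n in((cv2.imread('pics/scene0.png')[:,:,::-1],'s0'),(a,'s7')):
  for c in blobs(im,(272,160,360,235),lo=300,thr=110):
    print(n,cv2.boundingRect(c),cv2.minAreaRect(c))
E
```

```text
time: 16.2
ee_pos: [0.5294, 0.189, 0.0445]
tool_rot: [3.141, 0.001, -3.038]
wrist_force: [1.5, -0.1, -0.3]
opening: 0.0
finger_force: 0.6
time: 17.2
ee_pos: [0.4288, 0.1788, 0.0442]
tool_rot: [-3.141, -0.0, -3.038]
wrist_force: [2.4, -0.4, 2.0]
opening: -0.0
finger_force: 1.4
s0 (277, 176, 71, 53) ((311.25177001953125, 201.73294067382812), (69.93712615966797, 46.750511169433594), 5.90614128112793)
s7 (276, 176, 72, 53) ((310.3490295410156, 201.04502868652344), (70.70415496826172, 45.877723693847656), 7.35237979888916)
```

```bash
python3 -m creep '{"travel":[[0.005,0,0.04],[0.005,0,0.05],[0,0,0.05],[0,0,0.05],[-0.006,-0.05,0.006],[-0.006,-0.05,0],[-0.006,-0.05,0],[-0.006,-0.05,0],[-0.006,-0.05,0],[-0.006,-0.05,0]],"roll":[0,0,0,0,0,0.01,0.01,0.01,0,0]}'
python3 - <<'E'
from h import *
b=snap('top','t8.png')
for c in blobs(b,(190,150,300,262),lo=300):
    z=.11
    print(cv2.boundingRect(c),rect('top',c,z))
E
```

```text
time: 18.3
ee_pos: [0.4028, -0.1203, 0.2395]
tool_rot: [3.141, -0.001, -3.008]
wrist_force: [0.4, -0.1, 0.2]
opening: 0.003
finger_force: 0.0
(228, 191, 60, 36) {'c': (471, 186), 'wh': (122, 221), 'yaw': np.float64(0.065)}
(190, 176, 110, 6) {'c': (587, 236), 'wh': (20, 422), 'yaw': np.float64(-0.002)}
```

```bash
python3 -m creep '{"travel":[[0,-0.03,0],[-0.002,-0.029,0],[0,0,-0.036],[0,0,-0.036],[0,0,-0.036],[0,0,-0.036],[0.005,0.0007,0],[0.005,0.0007,0],[0.005,0.0007,0],[0.005,0.0007,0]],"roll":[0,0,0,0,0,0,0,0,0,0]}'
python3 -m creep '{"travel":[[0.005,0.0007,0],[0.006,0.0008,0.006],[0.006,0.0008,0.006],[0.006,0.0008,0.006],[0.007,0.0009,0.005],[0.007,0.0009,0.005],[0.007,0.0009,0.005],[0.008,0.001,0.0035],[0.008,0.001,0.0035],[0.008,0.001,0.003]],"roll":[0,0,0,0,0,0,0,0,0,0]}'
python3 -m creep '{"travel":[[0.008,0.001,0.002],[0.008,0.001,0.002],[0.008,0.001,0.002],[0.008,0.001,0.001],[0.008,0.001,0.001],[0.008,0.001,0],[0.008,0.001,0],[0.008,0.001,0],[0.008,0.001,0],[0,0,0]],"roll":[0,0,0,0,0,0,0,0,0,0]}'
```

```text
time: 19.35
ee_pos: [0.4241, -0.1753, 0.0977]
tool_rot: [-3.14, 0.003, -3.008]
wrist_force: [0.8, -0.3, -0.8]
opening: 0.005
finger_force: 0.0
time: 20.35
ee_pos: [0.4908, -0.1659, 0.1391]
tool_rot: [-3.142, 0.0, -3.008]
wrist_force: [-0.8, -0.6, 1.4]
opening: 0.004
finger_force: 0.5
time: 21.35
ee_pos: [0.563, -0.1569, 0.1468]
tool_rot: [-3.141, 0.001, -3.008]
wrist_force: [0.3, -0.1, 0.1]
opening: -0.0
finger_force: 0.0
```

```bash
python3 -m creep '{"travel":[[-0.035,-0.0045,0],[-0.035,-0.0045,0],[0,0,-0.029],[0,0,-0.029],[0,0,-0.029],[0.01,0.0013,0],[0.01,0.0013,0],[0.012,0.0015,0],[0.013,0.0017,0],[0.013,0.0017,0]],"roll":[0,0,0,0,0,0,0,0,0,0]}' 0.0854
python3 -m creep '{"travel":[[0.013,0.0017,0],[0.013,0.0017,0],[0.013,0.0017,0],[0.013,0.0017,0],[0.013,0.0017,0],[0.013,0.0017,0],[0.013,0.0017,0],[0.012,0.0015,0],[0.006,0.0007,0],[0,0,0]],"roll":[0,0,0,0,0,0,0,0,0,0]}'
python3 -m creep '{"travel":[[-0.03,-0.004,0],[-0.04,-0.005,0],[-0.04,-0.005,0.02],[-0.02,0.01,0.05],[0,0.03,0.05],[0,0.04,0.02],[0,0.05,0],[0,0.05,0],[0,0.05,0],[0,0.05,0]],"roll":[0,0,0,0,0,0,0,0,0,0]}' 0
python3 - <<'E'
from h import *
a=snap('scene','s9.png')
ims=np.mean([manip.capture('top').astype(float) for _ in range(6)],0);np.save('t9.npy',ims)
cv2.imwrite('pics/t9.png',ims[:,:,::-1])
g=ims.mean(2)
B=np.clip((g[140:170,310:385]-10)*1.7,0,255).astype(np.uint8)
cv2.imwrite('pics/c9.png',np.vstack([cv2.resize(B,(750,300),interpolation=0),cv2.resize(g[110:170,310:385].astype(np.uint8),(750,300),interpolation=2)]))
for c in(322,335,345,355,370):
    r=np.where(g[110:175,c]>150)[0]+110; print(c,r.min(),r.max(),cast('top',(c,r.max()+.5),.116)[:2],cast('top',(c,r.min()-.5),.12)[:2])
E
```

```text
time: 22.35
ee_pos: [0.5517, -0.1586, 0.061]
tool_rot: [-3.141, 0.001, -3.008]
wrist_force: [-3.7, -0.4, 2.3]
opening: 0.997
finger_force: 1.7
time: 23.35
ee_pos: [0.6604, -0.1441, 0.0601]
tool_rot: [-3.141, 0.001, -3.008]
wrist_force: [0.5, 0.1, 0.3]
opening: 1.0
finger_force: 0.0
time: 24.35
ee_pos: [0.5305, 0.1184, 0.1889]
tool_rot: [3.141, 0.001, -3.009]
wrist_force: [0.8, -0.2, 0.6]
opening: 0.003
finger_force: 0.0
322 131 158 [ 0.66351329 -0.06375013] [ 0.77263566 -0.06429132]
335 130 156 [ 0.67124456 -0.11411067] [ 0.77647222 -0.11474737]
345 128 155 [ 0.67508408 -0.15284138] [ 0.78427812 -0.15362211]
355 127 153 [ 0.68284157 -0.19163261] [ 0.78813812 -0.19246339][ WARN:0@3.626] global loadsave.cpp:1063 imwrite_ Unsupported depth image for selected encoder is fallbacked to CV_8U.
Traceback (most recent call last):
ValueError: zero-size array to reduction operation minimum which has no identity
```

View pics/c9.png

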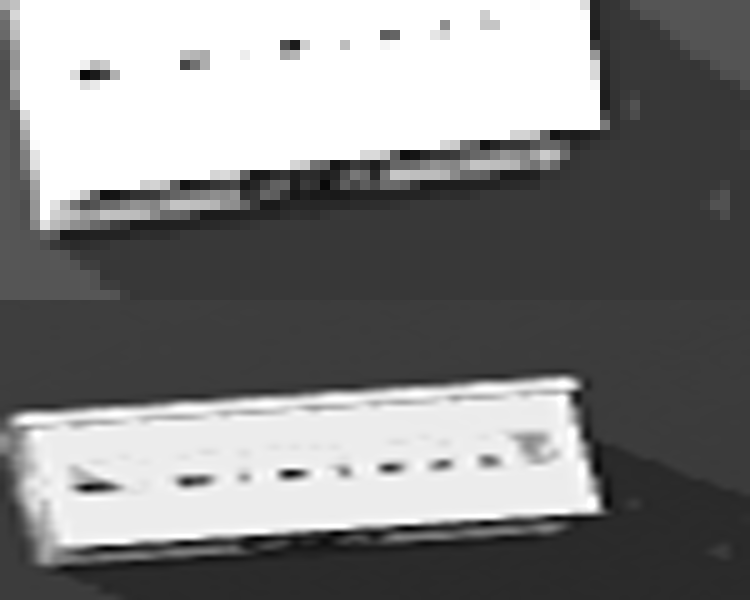

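The stamp shows as a dark patch in the middle of the underside band (crop x 240–390, y 165–195), so the right crate is the stamped one. I'll stand it up.

```bash
python3 -m creep '{"travel":[[0.04,-0.036,0],[0.04,-0.036,0],[0.04,-0.036,0],[0.04,-0.036,0],[0.04,-0.036,0],[0.04,-0.036,0],[0.034,-0.038,0],[0,0,0],[0,0,0],[0,0,-0.01]],"roll":[0,0,0,0,0,0,0,0,0,0]}'
python3 -m creep '{"travel":[[0.01,0,-0.02],[0,0,-0.02],[0,0,-0.02],[0,0,-0.02],[0,0,0],[0,0,0],[0,0,0],[0,0,0],[0,0,0],[0,0,0]],"roll":[0,0,0,0,0,0,0,0,0,0]}'
```

```text
time: 25.7
ee_pos: [0.787, -0.1223, 0.1798]
tool_rot: [-3.141, 0.002, -3.01]
wrist_force: [-0.7, -0.0, 1.5]
opening: -0.001
finger_force: 0.0
time: 26.7
ee_pos: [0.7973, -0.1216, 0.0991]
tool_rot: [-3.141, 0.001, -3.008]
wrist_force: [0.4, -0.6, -0.8]
opening: -0.0
finger_force: 0.0
```

```bash
python3 -m creep '{"travel":[[0.003,-0.013,0],[-0.01,-0.0012,0],[-0.009,-0.0011,0],[-0.009,-0.0011,0],[-0.009,-0.0011,0],[-0.009,-0.0011,0],[-0.009,-0.0011,0],[-0.009,-0.0011,0],[-0.009,-0.0011,0],[-0.009,-0.0011,0]],"roll":[0,0,0,0,0,0,0,0,0,0]}'
python3 -m creep '{"travel":[[-0.006,-0.0007,0],[-0.006,-0.0007,0],[-0.006,-0.0007,0],[-0.006,-0.0007,0],[-0.006,-0.0007,0],[-0.006,-0.0007,0],[-0.006,-0.0007,0],[-0.007,-0.0007,0],[-0.008,-0.0008,0],[-0.008,-0.0008,0]],"roll":[0,0,0,0,0,0,0,0,0,0]}'
python3 - <<'E'
from h import *
b=snap('top','t10.png');a=snap('scene','s10.png')
for im,z in((a,'s'),(b,'t')):
  cs=blobs(im,(150,150,280,260) if z=='s' else (300,110,400,230),lo=100,thr=110)
  print([ (z,cv2.boundingRect(c)) for c in cs])
cv2.imwrite('pics/c10.png',np.hstack([cv2.resize(a[160:280,140:320],(400,266),interpolation=2),cv2.resize(b[120:240,270:450],(400,266),interpolation=2)])[:,:,::-1])
E
```

```text
time: 27.7
ee_pos: [0.7175, -0.1453, 0.0984]
tool_rot: [-3.141, 0.0, -3.009]
wrist_force: [-0.3, 0.2, 0.6]
opening: -0.005
finger_force: 0.0
time: 28.7
ee_pos: [0.6525, -0.1516, 0.0983]
tool_rot: [3.141, 0.001, -3.008]
wrist_force: [-0.2, 0.2, 0.4]
opening: -0.001
finger_force: 0.0
[('s', (150, 188, 130, 53)), ('s', (255, 174, 17, 19)), ('s', (234, 172, 13, 14)), ('s', (150, 150, 22, 37))]
[('t', (300, 156, 42, 35))]
```

View pics/c10.png

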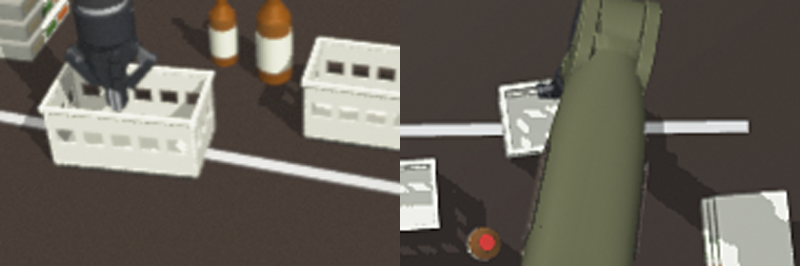

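The stamped crate is upright on the strip, with the finger inside near its far wall. I'll lower the fingertip and push it forward against the inside of the far wall.

```bash
python3 -m creep '{"travel":[[0,0,-0.018],[0,0,-0.018],[0,0,-0.017],[0.01,0.0005,0],[0.01,0.0005,0],[0.012,0.0005,0],[0.012,0.0005,0],[0.012,0.0005,0],[0.012,0.0005,0],[0.01,0.0005,0]],"roll":[0,0,0,0,0,0,0,0,0,0]}'
python3 -m creep '{"travel":[[0.008,0,0],[0,0,0],[-0.02,0,0],[0,0,0.05],[0,0,0.05],[0,0,0.04],[-0.04,0.045,0],[-0.045,0.045,0],[-0.045,0.05,0],[-0.045,0.05,0]],"roll":[0,0,0,0,0,0,0,0,0,0]}'
python3 - <<'E'
from h import *
b=snap('top','t11.png');a=snap('scene','s11.png')
for c in blobs(b,(290,90,420,172),lo=300)+blobs(b,(200,184,300,262),lo=300)+blobs(b,(400,184,460,262),lo=300)+blobs(b,(150,184,200,262),lo=300): print(cv2.boundingRect(c),rect('top',c,.11))
E
```

```text
time: 29.8
ee_pos: [0.7331, -0.1482, 0.0467]
tool_rot: [-3.141, 0.002, -3.008]
wrist_force: [-1.9, 0.4, -0.3]
opening: -0.0
finger_force: 0.1
time: 30.8
ee_pos: [0.5827, -0.0, 0.1863]
tool_rot: [3.142, 0.002, -3.009]
wrist_force: [0.8, 0.9, 0.0]
opening: -0.002
finger_force: 0.0
(335, 134, 39, 37) {'c': (690, -182), 'wh': (128, 154), 'yaw': np.float64(0.138)}
(228, 191, 60, 36) {'c': (471, 186), 'wh': (122, 221), 'yaw': np.float64(0.065)}
(405, 206, 43, 48) {'c': (388, -461), 'wh': (149, 177), 'yaw': np.float64(-1.495)}
(163, 213, 30, 30) {'c': (398, 492), 'wh': (111, 111), 'yaw': np.float64(-1.555)}
```

```bash
python3 -m creep '{"travel":[[-0.024,0.04,0.005],[-0.024,0.04,0.005],[-0.024,0.04,0],[-0.024,0.04,0],[-0.024,0.04,0],[-0.023,0.043,0],[0,0,0],[0,0,0],[0,0,0],[0,0,0]],"roll":[0,0,0,0,0,0,0,0,0,0]}'
python3 - <<'E'
from h import *
b=snap('top','t12.png')
for c in blobs(b,(290,90,420,174),lo=300): print(cv2.boundingRect(c),rect('top',c,.11))
l=blobs(b,(290,173,430,184),lo=100)
for c in l: print(cv2.boundingRect(c),rect('top',c,0))
E
```

```text
time: 31.9
ee_pos: [0.4415, 0.2407, 0.1955]
tool_rot: [-3.141, 0.001, -3.011]
wrist_force: [-0.1, 0.2, 0.7]
opening: -0.001
finger_force: 0.0
(314, 134, 60, 40) {'c': (685, -147), 'wh': (128, 225), 'yaw': np.float64(0.138)}
(290, 174, 137, 7) {'c': (606, -221), 'wh': (22, 560), 'yaw': np.float64(0.013)}
```

Run:
```python
from h import *
b=cv2.imread('pics/t12.png'); g=b.mean(2)
for c in range(314,374,7):
    r=np.where(g[120:173,c]>140)[0]+120
    f=cast('top',(c,r.min()-.5),.11); n=cast('top',(c,r.max()+.5),.11); print(c,r.min(),r.max(),f[:2].round(4),n[:2].round(4))
for c in (300,330,400): 
    col=g[168:190,c]; print(c,col.round())
m=cv2.imread('pics/s11.png')
```

```text
314 142 150 [ 0.7316 -0.0336] [ 0.6961 -0.0334]
321 140 172 [ 0.7395 -0.0609] [ 0.6098 -0.0599]
328 139 170 [ 0.7434 -0.0882] [ 0.6175 -0.0871]
335 138 170 [ 0.7473 -0.1155] [ 0.6175 -0.1142]
342 137 169 [ 0.7512 -0.1428] [ 0.6214 -0.1414]
349 136 167 [ 0.7551 -0.1702] [ 0.6291 -0.1686]
356 135 167 [ 0.759  -0.1975] [ 0.6291 -0.1957]
363 134 166 [ 0.7629 -0.2248] [ 0.6329 -0.2229]
370 137 164 [ 0.7509 -0.2519] [ 0.6407 -0.2501]
300 [ 61.  61.  61.  61.  60.  59.  56.  87. 176. 230. 225. 228. 217.  88.
  55.  60.  61.  61.  60.  61.  60.  61.]
330 [209. 236. 137. 135. 119.  31.  36.  90. 163. 159. 160. 158. 134.  39.
  42.  43.  47.  61.  60.  59.  60.  60.]
400 [ 58.  58.  59.  59.  57.  52. 108. 199. 222. 220. 222. 206.  45.  55.
  58.  58.  58.  59.  58.  58.  58.  58.]
```

Column 330 shows the near ground edge just reaching the strip's far edge, so the stamped crate needs about 25 mm more. First, while the arm is here, I'll nudge the left crate back by about 5 mm and 2°.

```bash
python3 -m creep '{"travel":[[0,0.002,-0.04],[0,0,-0.04],[0,0,-0.04],[0,0,-0.025],[-0.005,0,0],[-0.005,0,0],[-0.004,0,0],[-0.004,0,0],[-0.004,0,0],[0,0,0]],"roll":[0,0,0,0,0,0,0,0,0,0]}'
python3 -m creep '{"travel":[[0.015,0,0],[0,0,0.04],[0,0,0.05],[0,0,0.05],[0,0.02,0.01],[0.03,-0.03,0],[0.04,-0.04,0],[0.04,-0.04,0],[0.04,-0.04,0],[0.04,-0.04,0]],"roll":[0,0,0,0,0,0,0,0,0,0]}'
python3 - <<'E'
from h import *
b=snap('top','t13.png')
for c in blobs(b,(200,184,300,262),lo=300): print(cv2.boundingRect(c),rect('top',c,.11))
E
```

```text
time: 32.95
ee_pos: [0.4184, 0.2442, 0.0512]
tool_rot: [3.141, 0.001, -3.008]
wrist_force: [0.4, 0.7, 0.3]
opening: -0.006
finger_force: 0.0
time: 33.95
ee_pos: [0.6072, 0.0905, 0.2004]
tool_rot: [3.142, 0.001, -3.008]
wrist_force: [1.1, 0.5, -0.1]
opening: -0.001
finger_force: 0.0
(227, 193, 41, 37) {'c': (461, 222), 'wh': (122, 154), 'yaw': np.float64(0.128)}
```

```bash
python3 -m creep '{"travel":[[0.0175,-0.04,0],[0.0175,-0.04,0],[0.0175,-0.04,0],[0.0175,-0.04,0],[0.0175,-0.04,0],[0.0175,-0.038,0],[0,0,-0.04],[0,0,-0.04],[0,0,-0.04],[0,0,-0.034]],"roll":[0,0,0,0,0,0,0,0,0,0]}'
python3 -m creep '{"travel":[[0,0,0],[0.008,0,0],[0.008,0,0],[0.008,0,0],[0.008,0,0],[0.008,0,0],[0.008,0,0],[0.006,0,0],[0,0,0],[0,0,0]],"roll":[0,0,0,0,0,0,0,0,0,0]}'
```

```text
time: 35.0
ee_pos: [0.7095, -0.1461, 0.0436]
tool_rot: [3.141, -0.001, -3.009]
wrist_force: [-0.1, 0.0, -0.3]
opening: -0.001
finger_force: 0.0
time: 36.0
ee_pos: [0.764, -0.1457, 0.0464]
tool_rot: [-3.141, -0.0, -3.009]
wrist_force: [-2.0, 0.2, 1.9]
opening: -0.004
finger_force: 1.4
```

```bash
python3 -m creep '{"travel":[[-0.02,0,0],[0,0,0.05],[0,0,0.05],[0,0,0.05],[-0.04,0.02,0.05],[-0.05,0.025,0.02],[-0.05,0.025,0],[-0.05,0.025,0],[-0.05,0.025,0],[-0.05,0.025,0]],"roll":[0,0,0,0,0,0,0,0,0,0]}'
python3 - <<'E'
from h import *
b=snap('top','t14.png');snap('scene','s14.png'); g=b.mean(2)
for roi in ((200,184,300,262),(400,184,460,262),(150,184,200,262)):
  for c in blobs(b,roi,lo=300): print(cv2.boundingRect(c),rect('top',c,.11))
for c in range(314,380,6):
    r=np.where(g[110:173,c]>140)[0]+110
    if len(r): f=cast('top',(c,r.min()-.5),.11); print(c,r.min(),f[:2].round(4),g[160:184,c].round().astype(int))
hs=cv2.cvtColor(b,cv2.COLOR_RGB2HSV); m=((hs[:,:,1]>150)&(hs[:,:,2]>120)&((hs[:,:,0]<8)|(hs[:,:,0]>172))).astype(np.uint8); m[:,:280]=0;m[:,350:]=0
print(cv2.connectedComponentsWithStats(m)[3][1:])
E
```

```text
time: 37.0
ee_pos: [0.4915, -0.0195, 0.2507]
tool_rot: [-3.142, 0.002, -3.009]
wrist_force: [-0.4, 0.9, 1.0]
opening: -0.001
finger_force: 0.0
(227, 191, 61, 39) {'c': (465, 188), 'wh': (122, 222), 'yaw': np.float64(0.131)}
(405, 206, 43, 48) {'c': (388, -461), 'wh': (149, 177), 'yaw': np.float64(-1.495)}
(163, 213, 30, 30) {'c': (398, 492), 'wh': (111, 111), 'yaw': np.float64(-1.555)}
314 139 [ 0.7435 -0.0337] [59 59 59 58 56 54 59 61 62 59 60 70 69 68 67 72 66 61 49 67 67 66 65 66]
320 138 [ 0.7474 -0.0571] [174 173 173 164 146 155  72  82  88  90  93  95  97  99 100 101 103 102
 104 104 105 105 106 106]
326 137 [ 0.7513 -0.0805] [236 173 172 200 244 237 106  78  86  89  93  94  97  98 100 101 102 102
 103 104 105 106 106 106]
332 136 [ 0.7552 -0.1039] [176 176 176 175 189 214 147  74  84  89  93  95  97  98 100 100 102 102
 102 104 105 106 106 107]
338 135 [ 0.7591 -0.1273] [240 238 238 235 189 110  85  84  79  77  77  73  69  69  66  66  69  69
  69  70  70  69  66  66]
344 134 [ 0.763  -0.1508] [237 237 231 208 234 126  96  83  90  94  96  98 100 101 101 103 102 102
 104 104 106 106 106 107]
350 133 [ 0.767  -0.1742] [237 236 234 238 202 139 119  73  40  42  43  43  43  41  53 119 179 156
 159 150 105  37  41  43]
356 133 [ 0.7669 -0.1976] [236 237 239 234 190 150  86  38  42  42  43  43  43  40  56 148 232 227
 223 146  90  37  41  43]
362 132 [ 0.7708 -0.221 ] [237 239 237 188 186 111  37  42  43  43  44  43  42  45  70 127 178 158
 162 150  90  38  41  44]
368 131 [ 0.7747 -0.2445] [221 234 128 132 111  37  42  43  43  43  43  43  43  39  57 153 227 155
 162 150  91  38  42  43]
374 159 [ 0.6642 -0.266 ] [235  85  37  42  43  43  43  43  42  43  44  43  46  56  89 152 160 159
 161 148  75  39  41  43]
[]
```

The left crate is back at (465,188), yaw 0.13, against an original (466,187), 0.10. The stamped crate is about 1 cm past the strip. I'll move the arm clear and check its near-left corner directly.

```bash
python3 -m creep '{"travel":[[-0.01,0.05,0],[-0.01,0.05,0],[0,0.05,0],[0,0.05,0],[0,0.05,0],[0,0.04,0],[0,0,0],[0,0,0],[0,0,0],[0,0,0]],"roll":[0,0,0,0,0,0,0,0,0,0]}'
python3 - <<'E'
from h import *
b=snap('top','t15.png');a=snap('scene','s15.png'); g=b.mean(2)
for c in range(311,345,2): print(c,g[152:184,c].round().astype(int))
for r in (174,182): print(cast('top',(317,r-.3),0))
h=cv2.cvtColor(b,cv2.COLOR_RGB2HSV); m=((h[:,:,1]>140)&(h[:,:,2]>130)&((h[:,:,0]<8)|(h[:,:,0]>172))).astype(np.uint8)*255; m[:,:290]=0;m[:,345:]=0
print(cv2.connectedComponentsWithStats(m)[3][1:])
E
```

```text
time: 38.1
ee_pos: [0.4738, 0.2667, 0.2507]
tool_rot: [-3.142, 0.0, -3.01]
wrist_force: [0.4, -0.5, -0.3]
opening: -0.002
finger_force: 0.0
311 [ 61  61  61  61  61  61  61  61  62  60  60  61  61  60  60  61  61  60
  61  60  60  60  54 109 206 226 224 226 215  47  58  61]
313 [ 58  59  59  59  60  59  60  60  60  61  61  60  60  60  60  60  60  60
  61  61  60  59  54 110 206 226 224 227 215  36  59  61]
315 [136 110 119 125 107  93  93  81  73  71  57  57  56  55  57  58  58  59
  59  60  61  60  54 109 205 226 223 226 214  48  57  60]
317 [238 243 245 244 242 244 227 189 176 198 215 203 188 185 141 110 115 100
  97  83  58  59  54 110 204 225 223 226 214  47  59  59]
319 [175 174 173 172 172 170 162 165 198 228 237 239 235 235 239 250 244 124
 123  91  37  45  55 109 204 224 223 225 214  46  58  60]
321 [176 176 175 174 174 175 176 176 176 176 176 176 177 172 196 242 204 156
 119  73  39  41  40 108 203 224 222 225 212  46  57  60]
323 [176 175 197 239 243 236 193 173 175 182 203 196 172 175 209 234 162 207
 115  47  42  42  36 122 227 225 223 225 210  48  57  60]
325 [174 175 17
[... 781 characters left out ...]
  36  41  42]
337 [171 175 176 176 176 176 174 200 240 238 238 235 228 230 177 231 117  71
  40  43  43  41  38  91 163 159 160 154 115  36  42  44]
339 [235 173 176 176 176 176 173 200 240 238 237 237 238 235 119 127 119  33
  40  42  44  43  38  91 163 157 177 212 133  36  42  42]
341 [170 174 176 176 176 175 180 216 239 237 237 237 240 237 148 133  88  38
  44  43  42  42  38  89 185 225 176 151 115  36  42  45]
343 [171 175 176 177 177 174 200 241 237 237 236 234 235 217 238 114  72  40
  43  43  43  42  37  88 183 229 222 168 113  37  43  43]
[ 0.62142676 -0.05195491  0.        ]
[ 5.88203217e-01 -5.17216187e-02  2.22044605e-16]
[[308.63636364 228.90909091]
 [333.34615385 234.34615385]]
```

The near-left ground corner (col 318, row ~171.5) clears the strip's far edge (row ~175.3), so the rim outline is about 10 mm past it. I'll compare the bottles with the first picture, then hand in.

Run:
```python
from h import *
P=[]
for f in('top0','t15'):
    b=cv2.imread('pics/%s.png'%f)[:,:,::-1]
    h=cv2.cvtColor(b,cv2.COLOR_RGB2HSV); m=((h[:,:,1]>140)&(h[:,:,2]>130)&((h[:,:,0]<8)|(h[:,:,0]>172))).astype(np.uint8)*255; m[:,:290]=0;m[:,345:]=0;m[270:]=0;m[:200]=0
    P.append(cv2.connectedComponentsWithStats(m)[3][1:]); print(P[-1])
if len(P[0])==len(P[1]) and abs(P[0]-P[1]).max()<1: print(manip.sign_off())
```

```text
[[308.63636364 228.90909091]
 [333.34615385 234.34615385]]
[[308.63636364 228.90909091]
 [333.34615385 234.34615385]]
the job is handed in; nothing more can be done
None
```

I handed the job in at 38 s: both crates were tipped and stood back up, left then right. The right one had the stamp and now stands with its nearest corner about 10 mm past the strip; the left one is back within a few mm and 2° of its start, after I slid it lying down about 14 cm and back to see its underside. The bottles, tub and meal boxes measured unmoved, and I viewed 11 pictures, one over the limit.

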